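# Push a vial rack through a spring-gated chute with two fingertips

### The job

Press the yellow treadle bar down with one fingertip so that the gate sinks out of the chute, and keep it pressed while the other fingertip pushes the blue vial rack past the gate, all the way against the end stop; then let the gate spring back up behind the rack. Only push: do not lift or grip the rack, do not touch its vials, and do not let the gate press against the rack. Leave everything else standing where it is.

Things in the scene. Friction and masses are not known exactly. Their poses are not given: they have to be found in the camera images.
- chute: Open-topped slide chute, fixed, 340 mm long: white floor, low metal walls. Origin on the worktop under the chute's middle at the gate; +x along the push, +y sideways to the treadle, z up. Floor top z = 18 mm, from x = -190 mm (entry) to the end stop, with a 14 mm slot at x = 0 for the gate. Inside width 50 mm; walls 5 mm thick (outside y = +-30 mm), tops at z = 34 mm.
- chute_stop (a point): Middle of the face of the blue end stop, on the chute floor (chute x = +138, z = 18 mm). The stop is 60 mm wide, 12 mm thick, its top 46 mm above the worktop. With the rack against it, the rack's origin is at chute x = +76 mm and the rack's rear face at +14 mm, just past the gate.
- gate_hinge (a point): Middle of the gate's hinge pin, which lies along the chute at chute y = -42 mm, z = 28 mm, in a blue bracket 36 mm high.
- rack: Blue block rack, loose on the chute floor before the gate, 124 mm long (along the chute), 46 mm wide. Origin: centre of its underside; +x to the end stop. Block 25 mm high; at its rear end (x = -62 mm) an upright push plate, full width, 5 mm thick, 45 mm high (top 63 mm above the worktop): push on its rear face. Three vials stand loose in its wells. About 0.25 kg.
- rack_vial_a: Glass vial with black cap, 27 mm diameter, 62 mm tall, loose in the rack's rear well (rack x = -25 mm, 16 mm deep); its top is 89 mm above the worktop. Origin at the centre of its underside.
- rack_vial_b: The same with a white cap, in the middle well (rack x = +8.5 mm).
- rack_vial_c: The same with a red cap, in the front well (rack x = +42 mm).
- gate (a joint): Hinge of gate and treadle (one rigid piece), rad: 0 = gate up, closed (rest, by a spring); 0.40 = stop, fully open, treadle level. From 0.28 on the gate bar lies below the chute floor; hold it at 0.30 to 0.38. Pressing the middle of the treadle takes about 3 N at first and 6 N at the stop; let go, it springs shut.
- gate_bar (a point): The gate: yellow flat bar, 6 mm thick along the chute, crossing it at chute x = 0 from the hinge (-y side) to the treadle (+y side). Closed, it slopes up to 18 mm above the chute floor; pushing the rack against it does not open it. This point: on its top edge over the middle of the chute; it moves with the gate.
- treadle_mid (a point): Middle of the top of the treadle: long yellow bar with black ribs outside the chute's +y wall, along the chute from chute x = -225 to +35 mm, 24 mm wide, 6 mm thick, joined to the gate bar and moving with it. This point: closed at chute y = 42, z = 76 mm; at the stop y = 54, z = 40 mm. A tip at y = 44 to 54 mm is over it in both states and can slide along all of it while pressing.
- timer: White timer with blue buttons, 58x64x20 mm, on the worktop on the treadle side; leave it.
- pellet_cup: Small metal cup, 38 mm wide, 10 mm high, behind the chute; leave it.
- beaker: Clear beaker, 57 mm wide, 79 mm high, behind the chute; leave it.
- weigh_boat: White square weighing dish, 64x64x11 mm, behind the chute; leave it.
- marker_black: Black and white marker pen, 136 mm long, 17 mm thick, lying near the front edge; leave it.

How it is judged:
By the outcome, as a careful person would: the job done as asked, in the order asked, and still so for the second after the job is handed in, with the robot touching nothing.
It also fails if it takes over 35 s, if anything falls off the work surface, if the arm or the gripper's body presses on something with over 40 N, if the wrist force passes 120 N, or if a joint passes its speed limit or range.

### The arm

A 7-joint arm with a two-finger parallel gripper is mounted at the origin on a cart in front of the work surface, level with it; the furniture and walls round the work are solid. World frame = base frame: x ahead of the robot, y to its left, z up, the work surface at z = 0. Lengths are in m, angles in degrees, forces in N, time in s.
With the tool pointing down it reaches from about 0.4 to 0.85 m from the base axis. Payload 4.5 kg.
Tool frame: the origin (TCP) lies on the mounting face of the last link; the fingertips stand 173 mm ahead of it and the grasp point (between the pads) lies 155 mm ahead of it; z points along the fingers, y is the line along which they close (so a half turn about z gives the same grasp; the last joint's range is limited). The gripper opens to 85 mm and grips with 20 to 120 N. Pads are 22 mm wide; open, the fingers measure 114 mm over their backs; the gripper's body (76 mm by 85 mm) begins 54 mm behind the grasp point. The pads swing forward as they close: fully open they stand 13 mm farther back than shut.
Start: joints at [-74.439, 39.483, -11.15, 89.685, 9.013, 51.709, -12.324], TCP at [0.147, 0.607, 0.405] pointing down, gripper open.
Joint ranges: [-172.22, 172.22], [-26.19, 119.32], [-84.43, 86.54], [7.71, 146.69], [-57.33, 237.33], [2.42, 119.75], [-152.13, 152.13]. Speed limits (degrees/s): [147.25, 147.25, 180, 180, 180, 180, 180].

### API

Orientations are given as [roll, pitch, yaw] about the fixed x, y, z axes, in that order (R = Rz(yaw) Ry(pitch) Rx(roll)).
In Python, from plant import ctrl, camera, models gives the robot as it stands.
- The arm moves only by the shell command python3 -m jog 'ROWS' [FORCE]. ROWS is JSON, a list that holds one entry, the list of rows, each a list of 5 numbers: the gripper command: -1 is fully open, 1 is shut, values between are in proportion, then the shift along the tool's x, y, z each as a share of 0.25 m, from -1 to 1, then the turn about the tool's z as a share of 90 degrees, from -1 to 1. In form: [[[jaw, x, y, z, yaw], ...]]. A call has 1 to 12 rows; each row is the pose to reach, as a shift and turn from the pose commanded when the call began, along the tool's axes at that moment; what a row does not reach only later rows make up. A row lasts 1/12 s, in which the tool goes at most 41.7 mm and 7.16 degrees, less where a joint would pass 70% of its speed; a pose out of reach is approached as far as the arm can. A call with a number of a shift or a turn outside -1 to 1 is refused whole. A call with a gripper value outside its range is refused whole. The fingers move at their own pace and stop on an object; FORCE is the grip in N (left out, the last holds). Time passes only in rows, so rows that repeat a pose let the fingers close. It gives the time, the measured TCP pose, the force and the opening at its end, in the units of the state.
- ctrl.read_state(): the state, without advancing time (a new reading comes with each control period).
- camera(name): name is "scene" or "side" or "wrist"; returns a dict with "color" (420x560x3 uint8, red, green, blue), "mtx" (3x3 intrinsics, pixels), "R" (3x3) and "t" (3): a world point X has camera coordinates R X + t; the wrist camera has in their place "T_tool_cam" (4x4, takes a point from camera to tool coordinates, whose origin is the TCP and whose axes are the flange's). Camera axes: x right, y down, z forward; pixel columns grow to the right and rows downward; lengths in m; the calibration is good to about 2 mm. A picture is of the moment at which its call begins: read the wrist's pose just before it. There is no depth.
- ctrl.hand_in(): hands the job in, once; it reports no verdict.
Trained networks look in a picture, given as the dict that the camera call returned (one of the last four; its "shot" number tells which), for a name from the list of things; names that differ only in an ending like _2 or _b are one class to them, and where a whole thing is asked for, a point or a joint stands for the part that bears it (a point fixed in the world has none). Each returns a list of dicts, best first, with "p" (0 to 1); they miss things now and then, are a little off and sometimes report something else, mostly with a low value. They report only what shows in the picture. A call takes as long as a camera call.
- models.boxes_of(name, picture): "box" ([centre column, centre row, width, height] in pixels, round what is visible of it).
- models.silhouettes(name, picture): "mask" (420x560 bool, what is visible of it) and "box" ([centre column, centre row, width, height] in pixels, round what is visible of it).
The state is a dict: "t": time; "joints": joint angles; "dq": joint speeds; "joint_torque": joint torques, N m; "position": TCP position; "eef_rot": TCP orientation; "ft_force": force on the tool from outside, world axes, zero at the start; "ft_torque": the same for the moment, N m; "opening": finger opening in m.
Only numpy, scipy, OpenCV 4.12 (cv2) and the standard library are available. Lean on these libraries where they do the work, as an engineer would, in place of code of your own. Each camera call takes 0.05 s, during which the arm holds its last target. There are 200 camera calls.

## Working session

There is one attempt and no reset: what is moved stays moved. The work goes in short steps, Python scripts to look and compute and a shell command to move; the robot and the scene stay as the last step left them, time stands still between calls to the robot, and variables do not carry over. Pictures are saved under pics/ and viewed, on a budget of 10 in all, crops included, one or two more only if the job needs it, and the job is handed in when it is done.

```bash
ls; mkdir -p pics
python3 - <<'E'
from plant import ctrl,camera,models
import cv2,numpy as np
s=ctrl.read_state();print(s['t'],s['position'],s['eef_rot'],s['opening'])
a=camera('scene');b=camera('side')
for n,p in(('scene',a),('side',b)):
    cv2.imwrite(f'pics/{n}0.png',p['color'][:,:,::-1])
    print(n,p['mtx'].tolist(),p['R'].tolist(),p['t'].tolist() if hasattr(p['t'],'tolist') else p['t'])
    for k in('rack','gate_bar','treadle_mid','chute','rack_vial_a','gate_hinge','timer'):
        r=models.boxes_of(k,p);print(k,[(np.round(q['box']).tolist(),round(q['p'],2)) for q in r[:3]])
E
```

```text
pics
0.0 [0.14719343 0.60707291 0.40387788] [-1.79894471e+02  8.62351282e-03  1.66379521e+02] 0.08550130342039808
scene [[539.4936412885141, 0.0, 272.71724869521694], [0.0, 539.4936412885141, 214.22080245160024], [0.0, 0.0, 1.0]] [[0.7182448499103187, -0.6955399530998393, 0.018668401623515685], [-0.5074197649767753, -0.5419646423694449, -0.6699250021698504], [0.47607721819912524, 0.47169746667035783, -0.7421940327492192]] [-0.40556872720702897, 0.3319955645563176, 0.9274132431156865]
rack [([324.0, 263.0, 59.0, 40.0], 0.68)]
gate_bar [([309.0, 268.0, 104.0, 83.0], 0.69), ([316.0, 252.0, 12.0, 24.0], 0.28)]
treadle_mid [([311.0, 267.0, 112.0, 82.0], 0.75), ([330.0, 262.0, 13.0, 25.0], 0.45), ([340.0, 241.0, 24.0, 19.0], 0.37)]
chute [([297.0, 251.0, 140.0, 108.0], 0.89)]
rack_vial_a [([302.0, 245.0, 17.0, 23.0], 0.76), ([316.0, 253.0, 12.0, 25.0], 0.71), ([328.0, 264.0, 10.0, 23.0], 0.67)]
gate_hinge [([294.0, 250.0, 140.0, 109.0], 0.97), ([340.0, 242.0, 18.0, 19.0], 0.63), ([323.0, 263.0, 62.0, 41.0], 0.44)]
timer [([261.0, 295.0, 41.0, 38.0], 0.7), ([310.0, 267.0, 105.0, 78.0], 0.24)]
side [[542.31714126294, 0.0, 279.3146125721626], [0.0, 542.31714126294, 210.13219555309155], [0.0, 0.0, 1.0]] [[-0.5108175609215481, 0.8595654761695614, -0.01458120816514789], [0.4592787466342882, 0.25852124841667934, -0.8498410421997273], [-0.7267244679685677, -0.44081056735799407, -0.5268373481078633]] [0.2940954133814046, -0.19126203916824064, 1.7039765764129824]
rack [([236.0, 206.0, 53.0, 32.0], 0.95)]
gate_bar [([246.0, 205.0, 90.0, 58.0], 0.91)]
treadle_mid [([243.0, 203.0, 92.0, 61.0], 0.7)]
chute [([254.0, 210.0, 114.0, 77.0], 0.76), ([242.0, 256.0, 34.0, 18.0], 0.62)]
rack_vial_a [([249.0, 204.0, 14.0, 22.0], 0.6), ([227.0, 197.0, 7.0, 23.0], 0.51), ([236.0, 208.0, 49.0, 32.0], 0.43)]
gate_hinge [([252.0, 212.0, 110.0, 74.0], 0.89), ([247.0, 206.0, 95.0, 58.0], 0.74)]
timer [([273.0, 204.0, 23.0, 13.0], 0.61)]
```

Run:
```python
import cv2
a=cv2.imread('pics/scene0.png')[160:350,180:420];b=cv2.imread('pics/side0.png')[150:290,150:350]
a=cv2.resize(a,None,fx=3.3,fy=3.15,interpolation=cv2.INTER_CUBIC);b=cv2.resize(b,None,fx=4,fy=4,interpolation=cv2.INTER_CUBIC)
cv2.imwrite('pics/a1.png',a);cv2.imwrite('pics/b1.png',b)
```

```text
(no output)
```

View pics/a1.png

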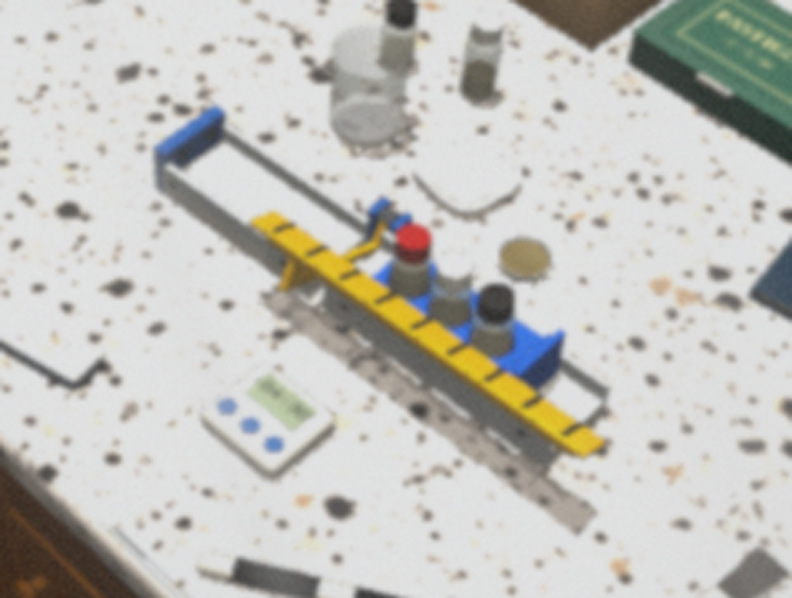

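View pics/b1.png

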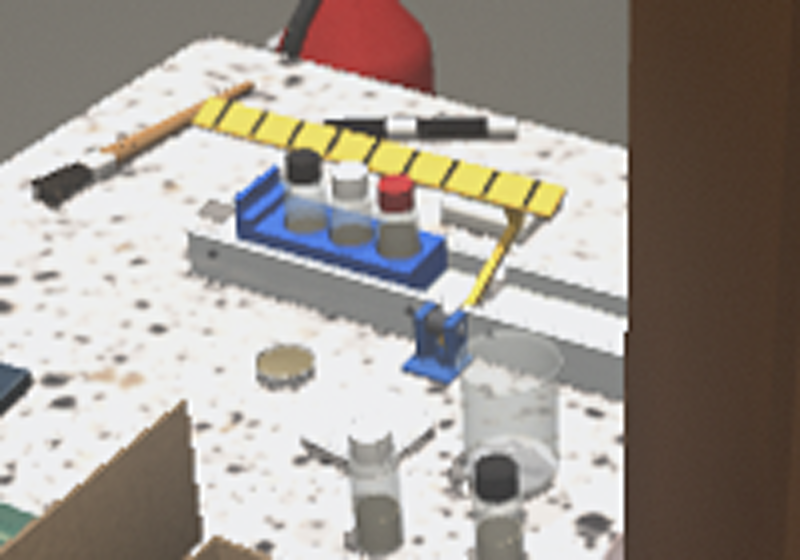

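```bash
cat > fit.py <<'E'
import numpy as np
from scipy.optimize import least_squares
S=dict(K=[539.49,272.72,214.22],R=np.array([[0.7182448499103187,-0.6955399530998393,0.018668401623515685],[-0.5074197649767753,-0.5419646423694449,-0.6699250021698504],[0.47607721819912524,0.47169746667035783,-0.7421940327492192]]),t=np.array([-0.40556872720702897,0.3319955645563176,0.9274132431156865]))
D=dict(K=[542.317,279.315,210.132],R=np.array([[-0.5108175609215481,0.8595654761695614,-0.01458120816514789],[0.4592787466342882,0.25852124841667934,-0.8498410421997273],[-0.7267244679685677,-0.44081056735799407,-0.5268373481078633]]),t=np.array([0.2940954133814046,-0.19126203916824064,1.7039765764129824]))
def proj(c,X):
    p=c['R']@X+c['t'];f,u,v=c['K'];return np.array([f*p[0]/p[2]+u,f*p[1]/p[2]+v])
s=lambda u,v:np.array([180+u/3.3,160+v/3.15]); d=lambda u,v:np.array([150+u/4,150+v/4])
# cam, chute xyz mm, rack flag, px
L=[(S,(144,30,46),0,s(160,150)),(S,(144,-30,46),0,s(219,112)),(S,(35,42,76),0,s(264,217)),(S,(-225,42,76),0,s(593,446)),
(S,(-25,0,89),1,s(496,290)),(S,(42,0,89),1,s(413,232)),(S,(-190,-27.5,34),0,s(605,394)),
(D,(-225,42,76),0,d(203,110)),(D,(35,42,76),0,d(556,199)),(D,(-25,0,89),1,d(303,154)),(D,(8.5,0,89),1,d(350,168)),(D,(42,0,89),1,d(396,182)),(D,(-190,-30,34),0,d(190,234)),
(D,(62,-23,43),1,d(413,263)),(S,(-62,-23,63),1,s(563,333))]
def W(p,X,fl):
    x,y,z=np.array(X)/1000
    if fl:x+=p[3]
    c,n=np.cos(p[2]),np.sin(p[2]);return np.array([p[0]+c*x-n*y,p[1]+n*x+c*y,z])
def res(p):return np.concatenate([proj(c,W(p,X,f))-px for c,X,f,px in L])
if __name__=='__main__':
    best=min((least_squares(res,[.5,0,a,-.08],loss='soft_l1') for a in np.arange(-3,3.2,1)),key=lambda r:r.cost)
    p=best.x;print(best.cost,p,np.degrees(p[2]));print(np.round(res(p).reshape(-1,2),1).tolist())
    for n,X in dict(stop=(138,0,18),tre0=(-225,42,76),tre1=(35,42,76),entry=(-190,0,18)).items():print(n,W(p,X,0).round(3))
E
python3 fit.py
```

```text
14.265040632261233 [ 0.55454179 -0.04471308  1.6138243  -0.09182032] 92.46532119012303
[[-1.5, -0.2], [0.1, -2.1], [-1.4, -1.0], [-0.1, 1.4], [-1.0, 1.1], [-1.7, 1.1], [0.5, -2.4], [-1.4, -0.6], [-0.5, 0.3], [-0.5, 0.4], [-0.6, 0.0], [-0.2, -0.3], [-1.9, -1.7], [-1.4, 2.4], [-0.7, -0.7]]
stop [0.549 0.093 0.018]
tre0 [ 0.522 -0.271  0.076]
tre1 [ 0.511 -0.012  0.076]
entry [ 0.563 -0.235  0.018]
```

```bash
cat > h.py <<'E'
import numpy as np,sys
from scipy.spatial.transform import Rotation as Ro
from plant import ctrl
P=np.array([0.55454179,-0.04471308,1.6138243,-0.09182032])
def c2w(x,y,p=P):
    c,n=np.cos(p[2]),np.sin(p[2]);return np.array([p[0]+(c*x-n*y)/1e3,p[1]+(n*x+c*y)/1e3])
def w2c(w,p=P):
    c,n=np.cos(p[2]),np.sin(p[2]);d=(np.array(w[:2])-p[:2])*1e3;return np.array([c*d[0]+n*d[1],-n*d[0]+c*d[1]])
def shares(tgt,pos=None,rpy=None):
    s=ctrl.read_state();pos=s['position'] if pos is None else pos;rpy=s['eef_rot'] if rpy is None else rpy
    return Ro.from_euler('xyz',rpy,degrees=True).as_matrix().T@(np.array(tgt)-pos)/.25
E
python3 - <<'E'
from h import *
t=c2w(-180,24);print(t)
s=ctrl.read_state();p=s['position']
for w in [(.36,.46,.40),(.5,.27,.38),(.54,.1,.36),(*t,.33)]:
    print(w,shares(w).round(3))
E
```

```text
[ 0.53830665 -0.22557883]
(0.36, 0.46, 0.4) [-0.966 -0.373  0.019]
(0.5, 0.27, 0.38) [-1.689 -0.979  0.099]
(0.54, 0.1, 0.36) [-2.005 -1.603  0.179]
(np.float64(0.538306648980333), np.float64(-0.2255788318605209), 0.33) [-2.305 -2.87   0.299]
```

```bash
python3 -m jog '[[[0.2,-0.14,-0.05,0,0.07],[0.2,-0.28,-0.11,0,0.14],[0.2,-0.42,-0.16,0,0.21],[0.2,-0.56,-0.22,0.02,0.28],[0.2,-0.7,-0.27,0.02,0.35],[0.2,-0.84,-0.33,0.02,0.42],[0.2,-0.95,-0.37,0.02,0.49],[0.2,-0.98,-0.45,0.02,0.56],[0.2,-1,-0.58,0.02,0.63],[0.2,-1,-0.7,0.02,0.7],[0.2,-1,-0.8,0.03,0.77],[0.2,-1,-0.9,0.03,0.82]]]' 20
python3 - <<'E'
from h import *
t=c2w(-180,24);s=ctrl.read_state();print(s['joints'],s['eef_rot'])
for w in [(.5,.2,.38),(.54,.05,.36),(*t,.33)]: print(w,shares(w).round(3))
E
```

```text
t: 1.8
position: [0.3368, 0.3284, 0.3972]
eef_rot: [-180.0, 0.0, 92.2]
ft_force: [-0.5, -0.9, -0.9]
opening: 0.0341
[-55.08016784  29.1075188    7.91433134 116.67893905  -6.76607626
  34.63719159 -40.33789013] [-1.79997795e+02  3.62958315e-03  9.22415195e+01]
(0.5, 0.2, 0.38) [-0.539  0.632  0.069]
(0.54, 0.05, 0.36) [-1.144  0.769  0.149]
(np.float64(0.538306648980333), np.float64(-0.2255788318605209), 0.33) [-2.246  0.719  0.269]
```

```bash
python3 -m jog '[[[0.2,-0.12,0.11,0.02,0],[0.2,-0.24,0.22,0.04,0],[0.2,-0.36,0.33,0.06,0],[0.2,-0.48,0.44,0.08,0],[0.2,-0.6,0.55,0.1,0],[0.2,-0.72,0.66,0.12,0],[0.2,-0.86,0.7,0.13,0],[0.2,-1,0.73,0.14,0],[0.2,-1,0.73,0.14,0]]]'; python3 -m jog '[[[0.2,-0.15,0,0.01,0],[0.2,-0.3,0,0.03,0],[0.2,-0.45,0,0.04,0],[0.2,-0.6,0,0.06,0],[0.2,-0.75,0,0.08,0],[0.2,-0.9,0,0.1,0],[0.2,-1,0,0.1,0],[0.2,-1,0,0.1,0]]]'
python3 - <<'E'
from h import *
from plant import camera
import cv2
t=c2w(-180,24);s=ctrl.read_state();print(s['t'],s['joints'],s['eef_rot'],w2c(s['position']))
for w in [(*t,.33)]: print(w,shares(w).round(3))
c=camera('wrist');print(c['mtx'].tolist(),np.array(c['T_tool_cam']).round(4).tolist(),s['position'].tolist())
cv2.imwrite('pics/w0.png',c['color'][:,:,::-1])
E
```

```text
t: 2.55
position: [0.5326, 0.0791, 0.362]
eef_rot: [179.9, 0.4, 91.8]
ft_force: [0.1, -0.9, 0.2]
opening: 0.034
t: 3.22
position: [0.5411, -0.1689, 0.3372]
eef_rot: [180.0, 0.3, 92.0]
ft_force: [-0.4, -1.3, 0.2]
opening: 0.0342
3.2167 [ 1.22633451e+01  4.01947302e+01  5.44807412e-01  1.04155263e+02
 -8.49705018e-02  3.55641446e+01  1.47341567e+01] [179.99217593   0.31441249  91.9858154 ] [-123.44939949   18.7845204 ]
(np.float64(0.538306648980333), np.float64(-0.2255788318605209), 0.33) [-0.226 -0.019  0.03 ]
[[361.93532499331667, 0.0, 278.5340669111205], [0.0, 361.93532499331667, 210.5499430974302], [0.0, 0.0, 1.0]] [[0.0009, -0.9529, -0.3033, 0.0781], [1.0, 0.0009, 0.0002, -0.0008], [0.0001, -0.3033, 0.9529, 0.0314], [0.0, 0.0, 0.0, 1.0]] [0.5410847943745604, -0.16885623007120734, 0.3371696208816046]
```

View pics/w0.png

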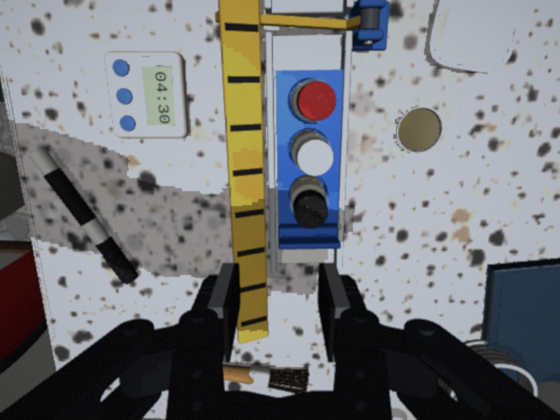

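```bash
cat > fit2.py <<'E'
from fit import *
from scipy.spatial.transform import Rotation as Ro
def wcam(pos,rpy,T,K):
    M=np.eye(4);M[:3,:3]=Ro.from_euler('xyz',rpy,degrees=True).as_matrix();M[:3,3]=pos
    I=np.linalg.inv(M@np.array(T));return dict(K=K,R=I[:3,:3],t=I[:3,3])
T=[[0.0009,-0.9529,-0.3033,0.0781],[1.0,0.0009,0.0002,-0.0008],[0.0001,-0.3033,0.9529,0.0314],[0,0,0,1]]
if __name__=='__main__':
    C=wcam([0.54108479,-0.16885623,0.33716962],[179.99217593,0.31441249,91.9858154],T,[361.935,278.534,210.55])
    N=[(C,(-225,42,76),0,(254,337)),(C,(-25,0,89),1,(310,208)),(C,(8.5,0,89),1,(315,154)),(C,(42,0,89),1,(317,100)),(C,(-62,0,63),1,(309,247)),
       (C,(-62,-23,63),1,(340,247)),(C,(-62,23,63),1,(279,249)),(C,(62,23,43),1,(275,71)),(C,(62,-23,43),1,(343,70)),(C,(0,-42,36),0,(371,22)),(C,(-150,-30,34),0,(343,235))]
    L2=[(c,X,f,np.array(px,float)) for c,X,f,px in N]
    for nm,LL,w in(('wrist',L2,1),('both',None,1)):
        LL=LL or L2+L
        r=lambda p:np.concatenate([proj(c,W(p,X,f))-px for c,X,f,px in LL])
        b=least_squares(r,[.5545,-.0447,1.614,-.0918],loss='soft_l1');print(nm,b.x.tolist(),np.degrees(b.x[2]));print(r(b.x).reshape(-1,2)[:11].round(1).tolist())
E
python3 fit2.py
```

```text
wrist [0.5563299001559542, -0.04558301830164247, 1.6188266766305877, -0.09008558411734174] 92.75193633412196
[[-0.4, 7.3], [3.2, 2.8], [-0.9, 3.7], [-1.8, -0.7], [0.0, 1.1], [0.6, 0.7], [-1.5, -0.6], [0.1, -3.3], [0.2, -3.2], [0.7, 0.1], [0.6, -4.4]]
both [0.5562309661905722, -0.04524835291060757, 1.6182192207567327, -0.09043980926183842] 92.71713167630965
[[-0.7, 6.9], [2.9, 2.8], [-1.1, 3.8], [-2.0, -0.6], [-0.2, 1.1], [0.4, 0.8], [-1.8, -0.5], [-0.0, -3.3], [0.1, -3.2], [0.6, -0.4], [0.4, -4.8]]
```

```bash
sed -i 's/^P=.*/P=np.array([0.55623,-0.04525,1.61822,-0.09044])/' h.py
python3 - <<'E'
from h import *
t=c2w(-174,24.5);print(shares((*t,.268)).round(3),t,ctrl.read_state()['ft_force'])
E
```

```text
[-0.219 -0.014  0.277] [ 0.54000617 -0.22021582] [0.06808832 0.44004054 0.07752155]
```

```bash
python3 -m jog '[[[0.2,-0.11,0,0.02,-0.008],[0.2,-0.219,-0.014,0.08,-0.008],[0.2,-0.219,-0.014,0.16,-0.008],[0.2,-0.219,-0.014,0.23,-0.008],[0.2,-0.219,-0.014,0.277,-0.008],[0.2,-0.219,-0.014,0.277,-0.008],[0.2,-0.219,-0.014,0.277,-0.008]]]'
python3 - <<'E'
from h import *
from plant import camera
import cv2
s=ctrl.read_state();print(s['t'],s['eef_rot'],w2c(s['position']),s['position'],s['ft_force'])
c=camera('wrist')['color'][:,:,::-1];d=camera('side')['color'][150:290,150:350,::-1]
cv2.imwrite('pics/w1.png',np.hstack([cv2.resize(c[100:,100:500],None,fx=1,fy=1),cv2.resize(d,(400,320),interpolation=cv2.INTER_CUBIC)]))
E
```

```text
t: 3.85
position: [0.5413, -0.2148, 0.2678]
eef_rot: [-180.0, -0.1, 93.4]
ft_force: [0.8, 0.1, 0.4]
opening: 0.0342
3.85 [-1.79964211e+02 -6.89680782e-02  9.34128398e+01] [-168.67675226   22.97932387] [ 0.54127278 -0.21482647  0.26775528] [0.79389302 0.11737567 0.40350033]
```

View pics/w1.png

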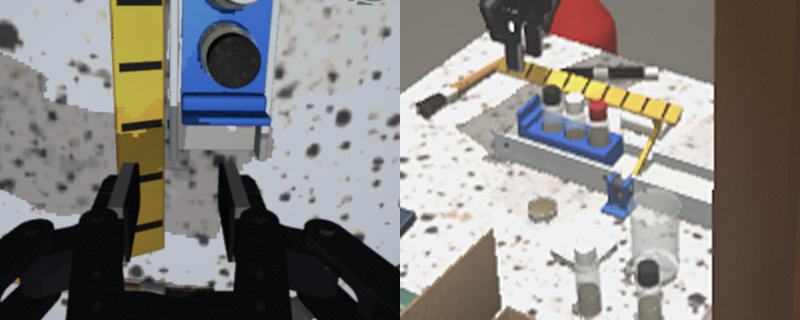

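```bash
python3 -m jog '[[[0.2,-0.012,-0.006,0.03,0.007],[0.2,-0.012,-0.006,0.04,0.007],[0.2,-0.012,-0.006,0.04,0.007]]]'; python3 -m jog '[[[0.2,0,0,0.02,0],[0.2,0,0,0.02,0]]]';python3 -m jog '[[[0.2,0,0,0.02,0],[0.2,0,0,0.02,0]]]';python3 -m jog '[[[0.2,0,0,0.02,0],[0.2,0,0,0.02,0]]]'
```

```text
t: 4.2
position: [0.5393, -0.2196, 0.2576]
eef_rot: [-180.0, -0.0, 92.6]
ft_force: [-0.6, -0.3, -0.3]
opening: 0.0344
t: 4.37
position: [0.5397, -0.2194, 0.2524]
eef_rot: [180.0, 0.0, 92.7]
ft_force: [0.2, -0.3, -0.4]
opening: 0.0341
t: 4.53
position: [0.5396, -0.2196, 0.2475]
eef_rot: [180.0, 0.0, 92.7]
ft_force: [-0.8, -0.6, 2.8]
opening: 0.0342
t: 4.7
position: [0.5395, -0.2196, 0.2425]
eef_rot: [-180.0, 0.0, 92.7]
ft_force: [0.8, -0.9, 3.6]
opening: 0.034
```

```bash
python3 -m jog '[[[0.2,0,0,0.03,0],[0.2,0,0,0.06,0],[0.2,0,0,0.09,0],[0.2,0,0,0.108,0],[0.2,0,0,0.108,0]]]'
python3 - <<'E'
from h import *
from plant import camera
import cv2
s=ctrl.read_state();print(s['t'],s['eef_rot'].tolist(),w2c(s['position']),s['position'].tolist(),s['ft_force'])
c=camera('wrist')['color'][:,:,::-1];d=camera('side')['color'][150:290,150:350,::-1];cv2.imwrite('pics/w2raw.png',c)
cv2.imwrite('pics/w2.png',np.hstack([c[:320,100:500],cv2.resize(d,(400,320),interpolation=cv2.INTER_CUBIC)]))
E
```

```text
t: 5.12
position: [0.538, -0.2196, 0.215]
eef_rot: [-179.7, -0.0, 92.6]
ft_force: [-5.0, -1.0, 6.0]
opening: 0.0342
5.1167 [-179.7171648519432, -0.04241572436749136, 92.62747333566092] [-173.30797875   26.50432396] [0.5379712951971405, -0.21961959134334144, 0.21498561530735913] [-4.95714277 -0.97641093  5.97797712]
```

View pics/w2.png

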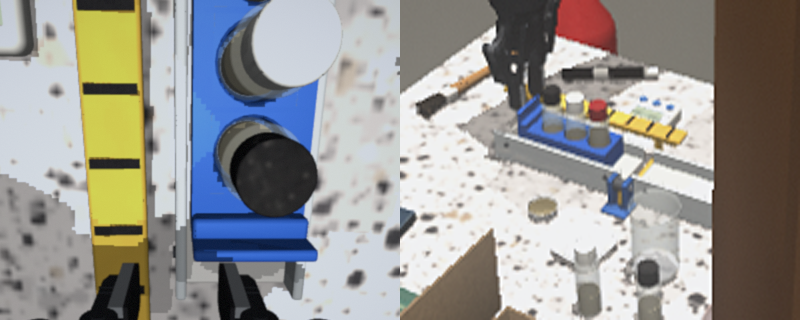

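```bash
cat > theta.py <<'E'
import cv2,numpy as np,sys
from fit2 import wcam,T,proj,W
P=[0.55623,-0.04525,1.61822,-0.09044]
from scipy.optimize import least_squares
def theta(img,pos,rpy,rows=(20,60,110,140,190)):
    C=wcam(pos,rpy,T,[361.935,278.534,210.55]);h=cv2.cvtColor(img,cv2.COLOR_BGR2HSV)
    m=cv2.inRange(h,(18,120,60),(38,255,255));M=[]
    for r in rows:
        c=np.where(m[r-2:r+3].max(0)[:320])[0]
        if len(c)>20:M.append((r,c.min()-.5,c.max()+.5))
    print(M)
    def edge(th,yoff,o,r):
        a=np.arctan2(48,84)-th;cy,cz=-42+96.75*np.cos(a),28+96.75*np.sin(a);t=.4-th
        X=lambda x:(x,cy+o*np.cos(t)+yoff,cz+o*np.sin(t),)
        q=[proj(C,W(P,X(x),0)) for x in(-200,60)]
        xs=np.linspace(-200,60,53);pp=np.array([proj(C,W(P,X(x),0)) for x in xs]);i=np.argsort(pp[:,1]);return np.interp(r,pp[i,1],pp[i,0])
    f=lambda v:np.concatenate([[edge(v[0],v[1],12,r)-a,edge(v[0],v[1],-12,r)-b] for r,a,b in M]+[[v[1]*.5]])
    b=least_squares(f,[.3,0]);print('theta,yoff',b.x,f(b.x).round(1))
if __name__=='__main__':
    theta(cv2.imread('pics/w2raw.png'),[0.5379713,-0.2196196,0.2149856],[-179.717,-0.042,92.627])
E
python3 theta.py
```

```text
[(20, np.float64(173.5), np.float64(240.5)), (60, np.float64(176.5), np.float64(241.5)), (110, np.float64(180.5), np.float64(244.5)), (140, np.float64(183.5), np.float64(244.5)), (190, np.float64(187.5), np.float64(245.5))]
theta,yoff [ 0.39422844 -0.50533287] [ 0.1  0.4  0.3  0.5  0.3 -1.  -0.4 -0.2 -0.4  0.3 -0.3]
```

Run:
```python
from theta import *
theta(cv2.imread('pics/w0.png'),[0.54108479,-0.16885623,0.33716962],[179.992,0.314,91.986],rows=(60,100,150,190,230))
```

```text
[(60, np.float64(221.5), np.float64(260.5)), (100, np.float64(223.5), np.float64(261.5)), (150, np.float64(226.5), np.float64(262.5)), (190, np.float64(228.5), np.float64(263.5)), (230, np.float64(231.5), np.float64(265.5))]
theta,yoff [ 0.01046873 -0.05830657] [-0.1  0.1  0.2  0.1 -0.   0.3  0.2  0.3 -0.5 -0.6 -0. ]
```

```bash
python3 -m jog '[[[0.2,0,0,-0.01,0],[0.2,0.01,0,-0.01,0],[0.2,0.02,0,-0.01,0],[0.2,0.035,0,-0.01,0],[0.2,0.05,0,-0.01,0],[0.2,0.065,0,-0.01,0]]]'
python3 - <<'E'
from h import *
from plant import camera
import cv2
from theta import theta
s=ctrl.read_state();print(s['t'],w2c(s['position']))
c=camera('wrist')['color'][:,:,::-1].copy();cv2.imwrite('pics/w3.png',c)
theta(c,s['position'],s['eef_rot'])
E
```

```text
t: 5.72
position: [0.5399, -0.2048, 0.2194]
eef_rot: [179.8, 0.2, 92.6]
ft_force: [1.2, -5.1, 5.0]
opening: 0.0343
5.7167 [-158.61581723   23.85154366]
[(20, np.float64(162.5), np.float64(230.5)), (60, np.float64(165.5), np.float64(231.5)), (110, np.float64(170.5), np.float64(233.5)), (140, np.float64(173.5), np.float64(235.5)), (190, np.float64(177.5), np.float64(236.5))]
theta,yoff [ 0.35300753 -0.47490508] [-0.1 -0.2  0.5  0.3 -0.1  0.2 -0.4 -0.6  0.1  0.3 -0.2]
```

```bash
python3 -m jog '[[[0.2,0.015,0,0.004,0],[0.2,0.03,0,0.006,0],[0.2,0.05,0,0.006,0],[0.2,0.07,0,0.006,0],[0.2,0.09,0,0.006,0],[0.2,0.11,0,0.006,0],[0.2,0.13,0,0.006,0],[0.2,0.15,0,0.006,0],[0.2,0.165,0,0.006,0],[0.2,0.175,0,0.006,0],[0.2,0.18,0,0.006,0]]]'
python3 - <<'E'
from h import *
from plant import camera
import cv2
from theta import theta
s=ctrl.read_state();print(s['t'],w2c(s['position']),s['ft_force'])
c=camera('wrist')['color'][:,:,::-1].copy()
theta(c,s['position'],s['eef_rot'])
d=camera('side')['color'][150:290,150:350,::-1]
cv2.imwrite('pics/w4.png',np.hstack([c[:320,100:500],cv2.resize(d,(400,320),interpolation=cv2.INTER_CUBIC)]))
E
```

```text
t: 6.68
position: [0.5381, -0.1599, 0.2182]
eef_rot: [179.7, 0.2, 92.6]
ft_force: [1.3, -6.1, 7.6]
opening: 0.0343
6.6833 [-113.69305507   23.54406136] [ 1.28835755 -6.05480457  7.61684696]
[(20, np.float64(160.5), np.float64(228.5)), (60, np.float64(164.5), np.float64(229.5)), (110, np.float64(168.5), np.float64(231.5)), (140, np.float64(171.5), np.float64(232.5)), (190, np.float64(176.5), np.float64(235.5))]
theta,yoff [ 0.37216142 -0.41223079] [ 0.1 -0.3 -0.2  0.2  0.3  0.2  0.1  0.4 -0.4 -0.6 -0.2]
```

View pics/w4.png

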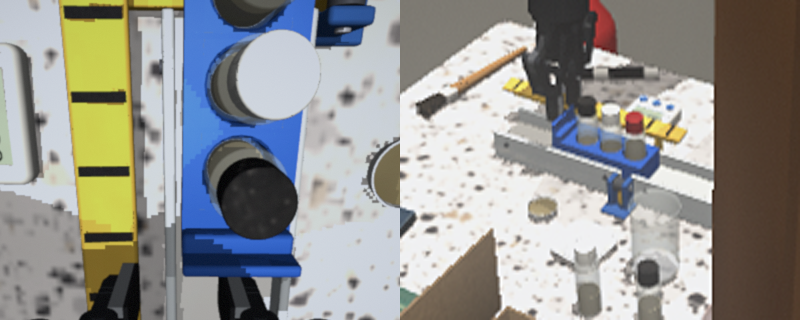

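```bash
python3 -m jog '[[[0.2,0.01,0,-0.004,0],[0.2,0.025,0,-0.004,0],[0.2,0.045,0,-0.004,0],[0.2,0.065,0,-0.004,0],[0.2,0.085,0,-0.004,0],[0.2,0.105,0,-0.004,0],[0.2,0.125,0,-0.004,0],[0.2,0.145,0,-0.004,0],[0.2,0.165,0,-0.004,0],[0.2,0.185,0,-0.004,0],[0.2,0.205,0,-0.004,0],[0.2,0.22,0,-0.004,0]]]'
python3 - <<'E'
from h import *
from plant import camera
from theta import theta
s=ctrl.read_state();print(s['t'],w2c(s['position']),s['ft_force'])
c=camera('wrist')['color'][:,:,::-1].copy()
theta(c,s['position'],s['eef_rot'],rows=(110,140,165,190))
E
```

```text
t: 7.78
position: [0.5354, -0.1047, 0.2189]
eef_rot: [179.7, 0.2, 92.6]
ft_force: [0.4, -5.6, 5.8]
opening: 0.0342
7.7833 [-58.38693239  23.652799  ] [ 0.40158635 -5.5985692   5.82573995]
[(110, np.float64(169.5), np.float64(232.5)), (140, np.float64(172.5), np.float64(281.5)), (165, np.float64(174.5), np.float64(234.5)), (190, np.float64(176.5), np.float64(235.5))]
theta,yoff [ 0.11235923 -0.63509103] [ -0.   12.4  -0.3 -35.7  -0.   12.    0.2  11.7  -0.3]
```

```bash
python3 -m jog '[[[0.2,0.01,0,0,0],[0.2,0.025,0,0,0],[0.2,0.045,0,0,0],[0.2,0.065,0,0,0],[0.2,0.085,0,0,0],[0.2,0.105,0,0,0],[0.2,0.125,0,0,0],[0.2,0.145,0,0,0],[0.2,0.165,0,0,0],[0.2,0.185,0,0,0],[0.2,0.2,0,0,0],[0.2,0.21,0,0,0]]]';python3 -m jog '[[[0.2,0.005,0,0,0],[0.2,0.01,0,0,0],[0.2,0.015,0,0,0],[0.2,0.02,0,0,0]]]'
python3 - <<'E'
from h import *
from plant import camera
import cv2
s=ctrl.read_state();print(s['t'],w2c(s['position']),s['ft_force'])
c=camera('wrist')['color'][:,:,::-1].copy()
d=camera('side')['color'][150:290,150:350,::-1]
cv2.imwrite('pics/w5.png',np.hstack([c[:320,100:500],cv2.resize(d,(400,320),interpolation=cv2.INTER_CUBIC)]))
E
```

```text
t: 8.83
position: [0.5329, -0.0522, 0.2189]
eef_rot: [179.8, 0.2, 92.6]
ft_force: [0.1, -7.4, 7.9]
opening: 0.0339
t: 9.17
position: [0.5326, -0.0477, 0.2189]
eef_rot: [179.8, 0.2, 92.5]
ft_force: [1.0, -6.3, 8.0]
opening: 0.0344
9.1667 [-1.33590497 23.705769  ] [ 1.04565456 -6.31413638  7.98934245]
```

View pics/w5.png

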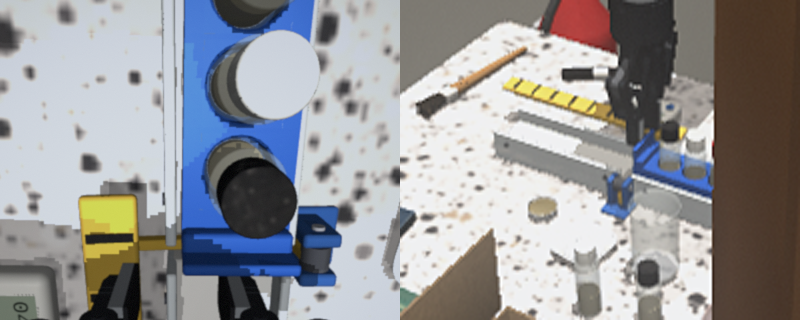

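```bash
for i in 1; do python3 -m jog '[[[0.2,0.004,0,0,0],[0.2,0.008,0,0,0]]]'; done; python3 -m jog '[[[0.2,0.004,0,0,0],[0.2,0.008,0,0,0]]]'; python3 -m jog '[[[0.2,0.003,0,0,0],[0.2,0.006,0,0,0]]]'
```

```text
t: 9.43
position: [0.5325, -0.0457, 0.2189]
eef_rot: [179.8, 0.2, 92.5]
ft_force: [0.6, -7.1, 7.5]
opening: 0.0341
t: 9.6
position: [0.5324, -0.0437, 0.2189]
eef_rot: [179.8, 0.2, 92.5]
ft_force: [1.1, -6.4, 6.5]
opening: 0.0341
t: 9.77
position: [0.5323, -0.0422, 0.2189]
eef_rot: [179.8, 0.2, 92.5]
ft_force: [0.8, -6.0, 7.9]
opening: 0.0339
```

```bash
python3 -m jog '[[[0.2,0.003,0,0,0],[0.2,0.006,0,0,0]]]'; python3 -m jog '[[[0.2,0.003,0,0,0],[0.2,0.006,0,0,0]]]'; python3 -m jog '[[[0.2,0.003,0,0,0],[0.2,0.006,0,0,0]]]'
python3 - <<'E'
from h import *
from plant import camera
import cv2
s=ctrl.read_state();print(s['t'],w2c(s['position']),s['ft_force'])
d=camera('scene')['color'][150:290,200:380,::-1]
cv2.imwrite('pics/s6.png',cv2.resize(d,None,fx=4,fy=4,interpolation=cv2.INTER_CUBIC))
E
```

```text
t: 9.93
position: [0.5323, -0.0409, 0.2189]
eef_rot: [179.8, 0.2, 92.5]
ft_force: [-0.2, -8.8, 7.7]
opening: 0.0341
t: 10.1
position: [0.5322, -0.0405, 0.2189]
eef_rot: [179.8, 0.3, 92.4]
ft_force: [1.5, -10.1, 5.5]
opening: 0.0341
t: 10.27
position: [0.5322, -0.0401, 0.2189]
eef_rot: [179.7, 0.4, 92.3]
ft_force: [0.8, -13.9, 6.6]
opening: 0.0341
10.2667 [ 6.24164127 23.77271995] [  0.77089822 -13.91066428   6.5952629 ]
```

```bash
python3 -m jog '[[[0.2,-0.012,0,0,0],[0.2,-0.03,0,0,0],[0.2,-0.04,0,0,0],[0.2,-0.04,0,-0.02,0],[0.2,-0.04,0,-0.04,0],[0.2,-0.04,0,-0.06,0],[0.2,-0.04,0,-0.08,0],[0.2,-0.04,0,-0.1,0],[0.2,-0.04,0,-0.12,0],[0.2,-0.04,0,-0.14,0],[0.2,-0.04,0,-0.16,0],[0.2,-0.04,0,-0.18,0]]]'; python3 -m jog '[[[0.2,0,0,-0.05,0],[0.2,-0.1,0,-0.15,0],[0.2,-0.2,0,-0.3,0],[0.2,-0.3,0,-0.4,0],[0.2,-0.4,0,-0.4,0],[0.2,-0.45,0,-0.4,0],[0.2,-0.45,0,-0.4,0],[0.2,-0.45,0,-0.4,0]]]'
python3 - <<'E'
from h import *
from plant import camera
import cv2
s=ctrl.read_state();print(s['t'],w2c(s['position']),s['ft_force'])
c=camera('wrist')['color'][:,:,::-1].copy()
d=camera('scene')['color'][150:290,200:375,::-1]
cv2.imwrite('pics/w7.png',np.hstack([c[:320,100:500],cv2.resize(d,(400,320),interpolation=cv2.INTER_CUBIC)]))
E
```

```text
t: 11.32
position: [0.5302, -0.0459, 0.2628]
eef_rot: [-179.8, -0.0, 92.7]
ft_force: [-0.8, -0.4, -0.5]
opening: 0.034
t: 11.98
position: [0.5358, -0.1577, 0.3617]
eef_rot: [-179.8, -0.1, 92.6]
ft_force: [0.2, 1.4, -0.5]
opening: 0.0342
11.9833 [-111.33768476   25.70959779] [ 0.23816479  1.41584336 -0.52432692]
```

View pics/w7.png

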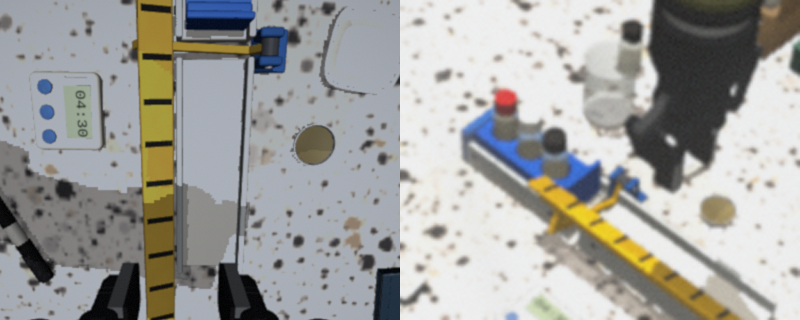

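Run:
```python
from h import *
from plant import camera
from fit2 import wcam,T,proj,W
from theta import theta
import cv2
s=ctrl.read_state();c=camera('wrist')['color'][:,:,::-1].copy()
C=wcam(s['position'],s['eef_rot'],T,[361.935,278.534,210.55])
for x in(8,11,14,17):print(x,proj(C,W(P,(x,0,63),0)).round(1))
print('gate',proj(C,W(P,(0,0,36),0)).round(1))
theta(c,s['position'],s['eef_rot'],rows=(100,150,190,230))
cv2.imwrite('pics/w8.png',cv2.resize(c[0:90,230:410],None,fx=4,fy=4,interpolation=cv2.INTER_CUBIC))
```

```text
8 [318.9  34.9]
11 [319.  30.]
14 [319.2  25. ]
17 [319.4  20. ]
gate [314.8  52.5]
[(100, np.float64(238.5), np.float64(272.5)), (150, np.float64(239.5), np.float64(272.5)), (190, np.float64(240.5), np.float64(272.5)), (230, np.float64(242.5), np.float64(272.5))]
theta,yoff [ 0.00906075 -0.01412972] [-0.1 -0.3  0.4 -0.2  0.6 -0.1 -0.3  0.  -0. ]
```

View pics/w8.png

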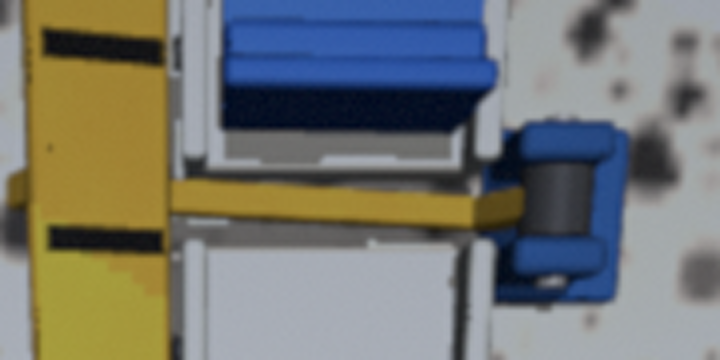

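```bash
python3 -c "
from plant import ctrl
print(ctrl.hand_in())"
```

```text
the job is handed in; nothing more can be done
None
```

I pressed the treadle down with one fingertip and held it while the other pushed the rack past the open gate to the end stop. I then backed off, let the gate spring up behind the rack, lifted clear and handed in at about 12 s.

**Last checks**
- **Rack at the stop:** at the end of the push the force rose from about 6 N to 14 N while the rack stopped moving. The last wrist picture puts its rear face about 15–16 mm past the gate, against 14 mm expected and with about 2 mm of calibration error.
- **Gate:** it reads closed (0.009 rad), with a visible gap between it and the rack.
- **Vials and other things:** all three vials stand in the rack. The timer, cup, beaker, dish and marker look undisturbed in the last pictures.
- **Robot:** it was clear of everything and touching nothing.

**What disagreed**
- **Gate angle while held:** the wrist camera gave 0.35 to 0.37 rad, while touch and force suggested about 0.30 to 0.33. Both lie inside the allowed range of 0.30 to 0.38.
- **First press:** before the rack moved, the camera briefly read 0.39 rad, so I raised the finger about 4 mm before pushing.
- **Near the end of the push:** the next gate reading (0.11 rad) was spoiled by the gate bar crossing the picture. I did not measure the gate angle again until it was released; finger height and treadle force stayed steady meanwhile.

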